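Set the dosing plungers for a shade recipe, light to dark

TASK

Set the dosing bottles for the next dye recipe, from light to dark: with the fingertips, gently push the yellow bottle's top plunger down to its stop, then the red one, then the blue one, and finish clear of everything. Leave the black plunger up. The bottles and the steel dye pots stay standing where they are: nothing is grasped, lifted, shoved or tipped.

Things in the scene. Friction and masses are not known exactly. Their poses are not given: they have to be found in the camera images.
- yellow_top (a point): Centre of the flat top face of the yellow push plunger: a yellow disc 36 mm across and 10 mm thick on the top of the yellow-banded bottle, the bottle's highest part. It is 196 mm above the bench with the plunger up, and goes down with the plunger. It is pushed straight down; the disc sits on a cushion spring that gives up to 8 mm (4 N rising to 20 N) once the plunger is at its stop, and comes back up when let go.
- red_top (a point): Centre of the flat top face of the red push plunger: a red disc 36 mm across and 10 mm thick on the top of the red-banded bottle, the bottle's highest part. It is 196 mm above the bench with the plunger up, and goes down with the plunger. It is pushed straight down; the disc sits on a cushion spring that gives up to 8 mm (4 N rising to 20 N) once the plunger is at its stop, and comes back up when let go.
- blue_top (a point): Centre of the flat top face of the blue push plunger: a blue disc 36 mm across and 10 mm thick on the top of the blue-banded bottle, the bottle's highest part. It is 196 mm above the bench with the plunger up, and goes down with the plunger. It is pushed straight down; the disc sits on a cushion spring that gives up to 8 mm (4 N rising to 20 N) once the plunger is at its stop, and comes back up when let go.
- black_top (a point): Centre of the flat top face of the black push plunger: a black disc 36 mm across and 10 mm thick on the top of the black-banded bottle, the bottle's highest part. It is 196 mm above the bench with the plunger up, and goes down with the plunger. It is pushed straight down; the disc sits on a cushion spring that gives up to 8 mm (4 N rising to 20 N) once the plunger is at its stop, and comes back up when let go.
- yellow_plunger (a joint): Travel of the yellow plunger in m: 0 is fully up, 0.014 is down at its stop. It starts up or up to 2 mm down, slides with about 3 N of friction and some damping, has no return spring and stays where it is left.
- red_plunger (a joint): Travel of the red plunger in m: 0 is fully up, 0.014 is down at its stop. It starts up or up to 2 mm down, slides with about 3 N of friction and some damping, has no return spring and stays where it is left.
- blue_plunger (a joint): Travel of the blue plunger in m: 0 is fully up, 0.014 is down at its stop. It starts up or up to 2 mm down, slides with about 3 N of friction and some damping, has no return spring and stays where it is left.
- black_plunger (a joint): Travel of the black plunger in m: 0 is fully up, 0.014 is down at its stop. It starts up or up to 2 mm down, slides with about 3 N of friction and some damping, has no return spring and stays where it is left.
- yellow_bottle: White plastic dosing bottle with a yellow band round its middle, 72 mm across up to 115 mm high, then a neck and a grey cap 48 mm across whose top is 162 mm high; the yellow plunger stands above the cap. 0.4 to 0.9 kg, loose on the bench. Origin at the centre of its underside, z up.
- red_bottle: White plastic dosing bottle with a red band round its middle, 72 mm across up to 115 mm high, then a neck and a grey cap 48 mm across whose top is 162 mm high; the red plunger stands above the cap. 0.4 to 0.9 kg, loose on the bench. Origin at the centre of its underside, z up.
- blue_bottle: White plastic dosing bottle with a blue band round its middle, 72 mm across up to 115 mm high, then a neck and a grey cap 48 mm across whose top is 162 mm high; the blue plunger stands above the cap. 0.4 to 0.9 kg, loose on the bench. Origin at the centre of its underside, z up.
- black_bottle: White plastic dosing bottle with a black band round its middle, 72 mm across up to 115 mm high, then a neck and a grey cap 48 mm across whose top is 162 mm high; the black plunger stands above the cap. 0.4 to 0.9 kg, loose on the bench. Origin at the centre of its underside, z up.
- pot1: Closed stainless steel dye pot, loose on the bench: 58 mm across, 110 mm high, about 0.45 kg. Origin at the centre of its underside, z up. To be left alone.
- pot2: Closed stainless steel dye pot, loose on the bench: 58 mm across, 110 mm high, about 0.45 kg. Origin at the centre of its underside, z up. To be left alone.
- pot3: Closed stainless steel dye pot, loose on the bench: 58 mm across, 110 mm high, about 0.45 kg. Origin at the centre of its underside, z up. To be left alone.
Mind the look-alikes: they are no part of the job. What is shaped like the red_bottle but orange is not meant.

How it is judged:
By the outcome, as a careful person would: the job done as asked, in the order asked, and still so for the second after the job is handed in, with the robot touching nothing.
It also fails if it takes over 48 s, if anything falls off the work surface, if the arm or the gripper's body presses on something with over 40 N, if the wrist force passes 120 N, or if a joint passes its speed limit or range.

ROBOT

A 7-joint arm with a two-finger parallel gripper is mounted at the origin on the work surface. World frame = base frame: x ahead of the robot, y to its left, z up, the work surface at z = 0. Lengths are in m, angles in rad, forces in N, time in s.
With the tool pointing down it reaches from about 0.425 to 0.875 m from the base axis. Payload 4.7 kg.
Tool frame: the origin (TCP) lies on the centre line of the jaws, within the pads' length; the fingertips stand 14 mm ahead of it and the grasp point (between the pads) lies 5 mm behind it; z points along the fingers, x is the direction in which the jaws open and shut, and the axes are right-handed (so a half turn about z gives the same grasp; the last joint's range is limited). The gripper opens to 87 mm and grips with 3 to 60 N. Pads are 19 mm wide; open, the fingers measure 117 mm over their backs; the gripper's body (75 mm by 190 mm) begins 51 mm behind the grasp point.
Start: joints at [1.238, 0.321, -0.07, 1.45, 0.023, 1.371, -0.057], TCP at [0.221, -0.611, 0.237] pointing down, gripper open.
Joint ranges: [-2.86, 2.86], [-0.3, 2.09], [-1.38, 1.24], [0.06, 2.45], [-1.56, 4.7], [0.09, 2.05], [-2.69, 2.69]. Speed limits (rad/s): [2.57, 2.57, 3.14, 3.14, 3.14, 3.14, 3.14].

INTERFACE

Orientations are given as a rotation vector (axis times angle).
In Python, from bench import ctrl gives the robot as it stands.
- The arm moves only by the tool drive_tool, never from a script. Its argument "rows" is a list that holds one entry, the list of rows, each a list of 5 numbers: the shift along the tool's x, y, z scaled (see below), then the turn about the tool's z scaled (see below), then the closure in counts, from 0 (fully open) to 255 (shut). In form: [[[dx, dy, dz, spin, jaw], ...]]. A call has 1 to 20 rows; each row is the pose to reach, as a shift and turn from the pose commanded when the call began, along the tool's axes at that moment, turning the shorter way round; what a row does not reach only later rows make up. The controller multiplies each number of a shift by 300 mm and each number of a turn by pi rad. A row lasts 1/8 s, in which the tool goes at most 62.5 mm and 10.7 degrees, less where a joint would pass 70% of its speed; a pose out of reach is approached as far as the arm can. A call with a number of a shift or a turn outside -1 to 1 is refused whole. A call with a gripper value outside its range is refused whole. The fingers move at their own pace and stop on an object; "grip_force" is the grip in N (left out, the last holds). Time passes only in rows, so rows that repeat a pose let the fingers close. It gives the time, the measured TCP pose, the force and the opening at its end, in the units of the state.
- ctrl.get_state(): the state, without advancing time (a new reading comes with each control period).
- ctrl.get_image(name): name is "scene" or "top" or "wrist"; returns a dict with "img" (400x640x3 uint8, blue, green, red), "camera_matrix" (3x3 intrinsics, pixels), "R" (3x3) and "t" (3): a world point X has camera coordinates R X + t. Camera axes: x right, y down, z forward; pixel columns grow to the right and rows downward; lengths in m; the calibration is good to about 2 mm. A picture is of the moment at which its call begins. There is no depth.
- ctrl.close_job(): hands the job in, once; it reports no verdict.
The state is a dict: "time": time; "joint_positions": joint angles; "qd": joint speeds; "joint_torque": joint torques, N m; "position": TCP position; "tool_rot": TCP orientation; "ft_force": force on the tool from outside, world axes, zero at the start; "torque": the same for the moment, N m; "grip_width": opening from 0.0 (shut) to 1.0 (fully open).
Only numpy, scipy, OpenCV 4.12 (cv2) and the standard library are available. Lean on these libraries where they do the work, as an engineer would, in place of code of your own. Each camera call takes 0.05 s, during which the arm holds its last target.

## Working session

There is one attempt and no reset: what is moved stays moved. The work goes in short steps, Python scripts to look and compute and a tool call to move; the robot and the scene stay as the last step left them, time stands still between calls to the robot, and variables do not carry over. Pictures are saved under pics/ and viewed, and the job is handed in when it is done.

Besides the shell and the picture viewer there is one more tool, called after "Call:" by a JSON object that holds its "method" and its "body". drive_tool: Moves the arm, as the interface text tells. Its arguments: {"type":"object","properties":{"rows":{"type":"array"},"grip_force":{"type":"number"}},"required":["rows"]}

```bash
mkdir -p pics; python3 - <<'E'
from bench import ctrl
import cv2,pickle,numpy as np
s=ctrl.get_state()
for k,v in s.items(): print(k,np.round(v,4))
d={}
for n in ("scene","top","wrist"):
    r=ctrl.get_image(n); d[n]=r; cv2.imwrite(f"pics/{n}0.png",r["img"]); print(n,r["camera_matrix"],np.round(-np.array(r["R"]).T@r["t"],3))
pickle.dump(d,open("im0.pkl","wb"))
E
```

```text
time 0.0
joint_positions [ 1.2381  0.3218 -0.0701  1.4517  0.0226  1.3707 -0.0569]
qd [ 0.0009  0.0002 -0.0006  0.001  -0.0015 -0.0037 -0.0018]
joint_torque [-4.00000e-04 -4.91281e+01 -4.04200e-01 -3.12525e+01 -6.39000e-02
  4.38000e-02  2.00000e-04]
position [ 0.2207 -0.6108  0.2355]
tool_rot [-2.5706e+00  1.8043e+00  2.4000e-03]
ft_force [-0.12   -0.5505  1.035 ]
torque [ 0.0274 -0.025   0.0076]
grip_width 0.999
scene [[436.94455275   0.         313.98776003]
 [  0.         436.94455275 198.88269563]
 [  0.           0.           1.        ]] [1.026 0.6   0.624]
top [[375.11674456   0.         320.38049341]
 [  0.         375.11674456 196.94776676]
 [  0.           0.           1.        ]] [0.461 0.015 1.042]
wrist [[344.41586445   0.         320.67962891]
 [  0.         344.41586445 203.52816394]
 [  0.           0.           1.        ]] [ 0.294 -0.584  0.384]
```

View pics/scene0.png

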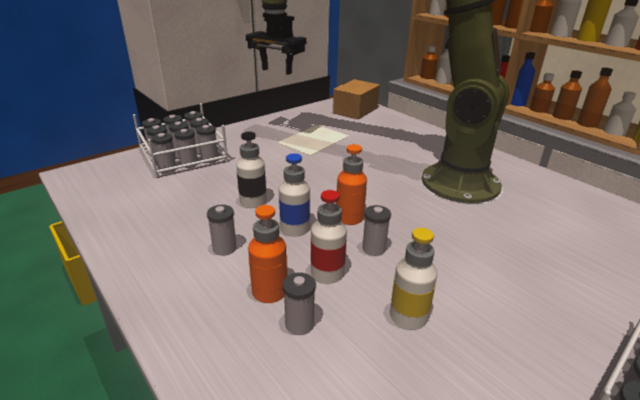

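View pics/top0.png

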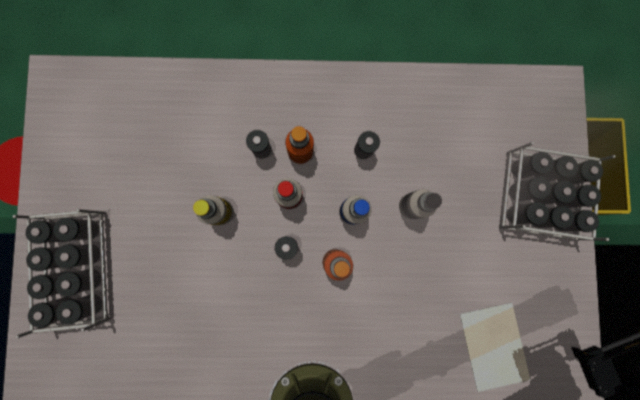

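View pics/wrist0.png

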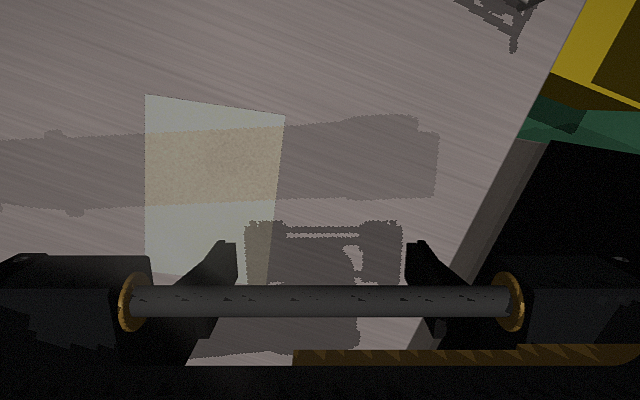

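The yellow top is at scene (422,237) / top (204,208), red at (330,197)/(286,188), blue at (294,160)/(361,208) and black at (248,136)/(432,200). The two look-alikes are all orange: scene (265,213) and (354,150), top (299,133) and (341,270). The red-topped white bottle with a red band is the one meant. Next I measure the tops and make crops to confirm.

```bash
cat > h.py <<'E'
import numpy as np,cv2
def ray(r,uv):
    R=np.array(r["R"]);t=np.array(r["t"]).ravel();K=np.array(r["camera_matrix"])
    d=R.T@np.linalg.solve(K,[uv[0],uv[1],1.]);return -R.T@t,d/np.linalg.norm(d)
def plane(r,uv,z):
    c,d=ray(r,uv);return c+d*(z-c[2])/d[2]
def tri(r1,u1,r2,u2):
    c1,d1=ray(r1,u1);c2,d2=ray(r2,u2)
    a=np.linalg.lstsq(np.c_[d1,-d2],c2-c1,rcond=None)[0]
    p,q=c1+a[0]*d1,c2+a[1]*d2
    return (p+q)/2,np.linalg.norm(p-q)
def proj(r,X):
    x=np.array(r["camera_matrix"])@(np.array(r["R"])@X+np.array(r["t"]).ravel());return x[:2]/x[2]
E
python3 - <<'E'
from h import *
import pickle
d=pickle.load(open("im0.pkl","rb"))
seeds={"yellow":((422,235),(203,208)),"red":((330,196),(286,188)),"blue":((294,159),(361,208)),"black":((248,136),(432,200))}
rng={"yellow":((20,35),130),"red":((-8,6),130),"blue":((105,130),130)}
for n,(s,t) in seeds.items():
    out=[]
    for cam,c in (("scene",s),("top",t)):
        im=d[cam]["img"];hsv=cv2.cvtColor(im,cv2.COLOR_BGR2HSV).astype(int)
        if n=="black": m=hsv[...,2]<(45 if cam=="scene" else 95)
        else:
            h=(hsv[...,0]+20)%180-20;(a,b),sm=rng[n]; m=(h>=a)&(h<=b)&(hsv[...,1]>sm)&(hsv[...,2]>60)
        w=np.zeros_like(m);w[c[1]-14:c[1]+13,c[0]-16:c[0]+16]=1
        k,l,st,ce=cv2.connectedComponentsWithStats((m&w).astype(np.uint8))
        i=1+np.argmax(st[1:,4]) ; out.append(ce[i]); print(n,cam,st[i],ce[i].round(1), plane(d[cam],ce[i],.193).round(4))
    p,e=tri(d["scene"],out[0],d["top"],out[1]);print("  tri",p.round(4),round(e,4))
a=d["scene"]["img"][120:350,200:460]; cv2.imwrite("pics/c1.png",cv2.resize(a,None,fx=3,fy=2.5,interpolation=2))
b=d["top"]["img"][110:290,180:450]; cv2.imwrite("pics/c2.png",cv2.resize(b,None,fx=2.9,fy=2.9,interpolation=2))
E
```

```text
yellow scene [412 228  22  16 277] [422.4 235.3] [0.5181 0.2556 0.193 ]
yellow top [193 200  17  16 198] [201.  207.4] [0.5136 0.2538 0.193 ]
  tri [0.5142 0.2539 0.1903] 0.0015
red scene [321 190  19  13 198] [330.1 195.9] [0.5587 0.0662 0.193 ]
red top [278 181  16  16 196] [285.2 188.6] [0.5575 0.0658 0.193 ]
  tri [0.5578 0.0656 0.1923] 0.0006
blue scene [287 154  14   9 107] [293.4 157.9] [ 0.5189 -0.1067  0.193 ]
blue top [354 200  15  15 181] [361.1 207.1] [ 0.5162 -0.1073  0.193 ]
  tri [ 0.5169 -0.108   0.1918] 0.0016
black scene [242 133  13   7  76] [248.1 135.8] [ 0.5355 -0.2711  0.193 ]
black top [417 193  25  20 369] [429.1 202.5] [ 0.5274 -0.2641  0.193 ]
  tri [ 0.5317 -0.2678  0.1919] 0.0103
```

View pics/c1.png

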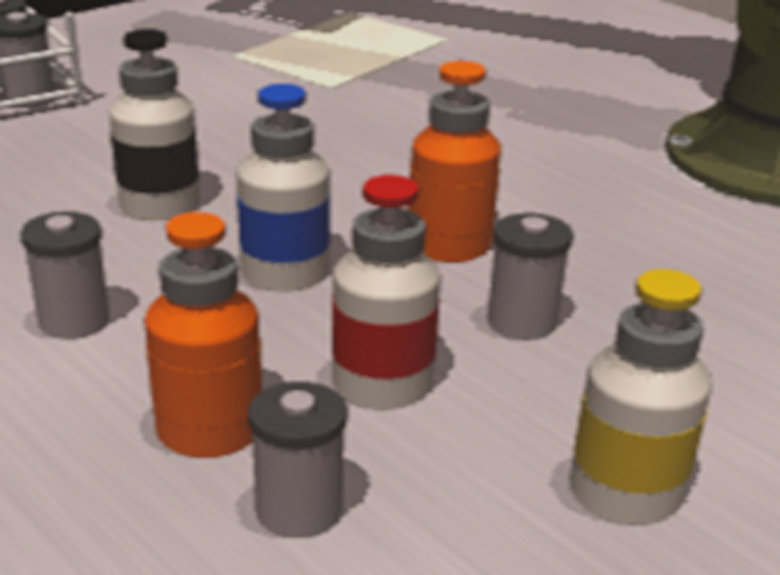

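View pics/c2.png

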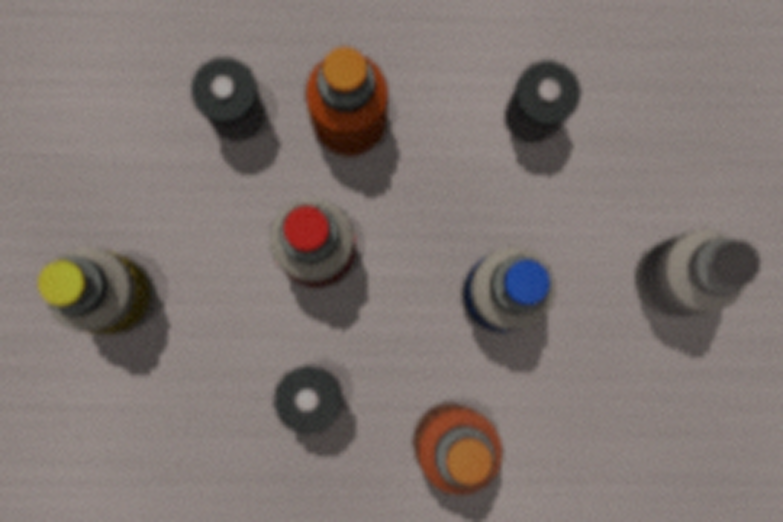

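The enlarged crops show a white bottle with a red band and red top (scene crop 390,190; top crop 305,228), and two fully orange ones that I leave alone. The triangulated tops are at z 0.190–0.192, which fits 0.194–0.196 given that the mask includes the rim. First I go up, shut the jaws and turn the tool so its x lies along −y.

Call:
{"method": "drive_tool", "body": {"rows": [[[0, 0, -0.13, 0, 0], [0, 0, -0.25, 0.05, 255], [0, 0, -0.25, 0.11, 255], [0, 0, -0.25, 0.11, 255], [0, 0, -0.25, 0.11, 255], [0, 0, -0.25, 0.11, 255], [0, 0, -0.25, 0.11, 255], [0, 0, -0.25, 0.11, 255]]], "grip_force": 10}}

```text
time: 1.15
position: [0.2208, -0.6113, 0.3114]
tool_rot: [-2.223, 2.22, 0.0]
ft_force: [-0.4, 0.3, 0.2]
grip_width: 0.29
```

```bash
cat > st.py <<'E'
from h import *
from bench import ctrl
from scipy.spatial.transform import Rotation as Ro
s=ctrl.get_state();R=Ro.from_rotvec(s["tool_rot"]).as_matrix();p=np.array(s["position"])
T={"yellow":(.514,.254),"red":(.558,.0657),"blue":(.517,-.1075)}
print(s["time"],p.round(4),np.array(s["ft_force"]).round(2),np.array(s["torque"]).round(2),s["grip_width"]);print("R",R.round(3).tolist(),"q",np.round(s["joint_positions"],2))
for n,t in T.items(): print(n,(R.T@(np.array([*t,p[2]])-p)/.3).round(4))
E
python3 st.py
```

```text
1.15 [ 0.2208 -0.6113  0.3114] [-0.37  0.3   0.23] [ 0.07  0.02 -0.06] 0.2897346857974228
R [[0.002, -1.0, -0.0], [-1.0, -0.002, 0.0], [-0.0, 0.0, -1.0]] q [ 1.2   0.3  -0.03  1.33  0.01  1.51 -0.39]
yellow [-2.8829e+00 -9.8180e-01  3.0000e-04]
red [-2.2550e+00 -1.1275e+00  2.0000e-04]
blue [-1.6779e+00 -9.8990e-01  1.0000e-04]
```

Call:
{"method": "drive_tool", "body": {"rows": [[[-0.12, -0.12, 0, 0, 255], [-0.24, -0.24, 0, 0, 255], [-0.36, -0.36, 0, 0, 255], [-0.48, -0.48, 0, 0, 255], [-0.6, -0.6, 0, 0, 255], [-0.72, -0.72, 0, 0, 255], [-0.84, -0.84, 0, 0, 255], [-0.94, -0.94, 0, 0, 255], [-1, -0.98, 0, 0, 255], [-1, -0.98, 0, 0, 255]]]}}

```text
time: 2.4
position: [0.5158, -0.3089, 0.3116]
tool_rot: [-2.227, 2.215, 0.0]
ft_force: [-1.2, 0.4, 0.4]
grip_width: 0.008
```

Call:
{"method": "drive_tool", "body": {"rows": [[[-0.15, 0, 0, 0, 255], [-0.3, 0, 0, 0, 255], [-0.45, 0, 0, 0, 255], [-0.6, 0, 0, 0, 255], [-0.75, 0, 0, 0, 255], [-0.9, 0, 0, 0, 255], [-1, 0, 0, 0, 255], [-1, 0, 0, 0, 255]]]}}

```text
time: 3.4
position: [0.514, -0.0099, 0.312]
tool_rot: [-2.226, 2.217, -0.001]
ft_force: [-0.0, -0.6, 0.4]
grip_width: 0.003
```

Call:
{"method": "drive_tool", "body": {"rows": [[[-0.15, 0, 0, 0, 255], [-0.3, 0, 0, 0, 255], [-0.45, 0, 0, 0, 255], [-0.6, 0, 0, 0, 255], [-0.75, 0, 0, 0, 255], [-0.85, 0, 0, 0, 255], [-0.885, 0, 0, 0, 255], [-0.885, 0, 0, 0, 255], [-0.885, 0, 0, 0, 255]]]}}

```text
time: 4.53
position: [0.5148, 0.2521, 0.3114]
tool_rot: [2.219, -2.223, 0.002]
ft_force: [0.1, -0.3, -0.5]
grip_width: 0.009
```

```bash
python3 st.py; python3 - <<'E'
from h import *
from bench import ctrl
import pickle
w=ctrl.get_image("wrist");t=ctrl.get_image("scene");pickle.dump((w,t),open("im1.pkl","wb"))
cv2.imwrite("pics/w1.png",w["img"]);cv2.imwrite("pics/t1.png",t["img"])
E
```

```text
4.525 [0.5148 0.2521 0.3114] [ 0.15 -0.28 -0.54] [0.03 0.1  0.03] 0.009258119359134242
R [[-0.002, -1.0, 0.0], [-1.0, 0.002, -0.001], [0.001, -0.0, -1.0]] q [ 0.14  0.19 -0.75  1.51  0.13  1.49 -2.18]
yellow [-0.0064  0.0026 -0.    ]
red [ 0.621  -0.1454  0.0009]
blue [ 1.1986 -0.0099  0.0017]
```

View pics/w1.png

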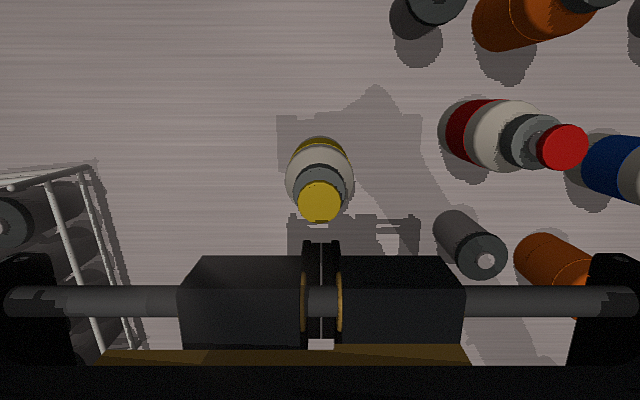

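View pics/t1.png

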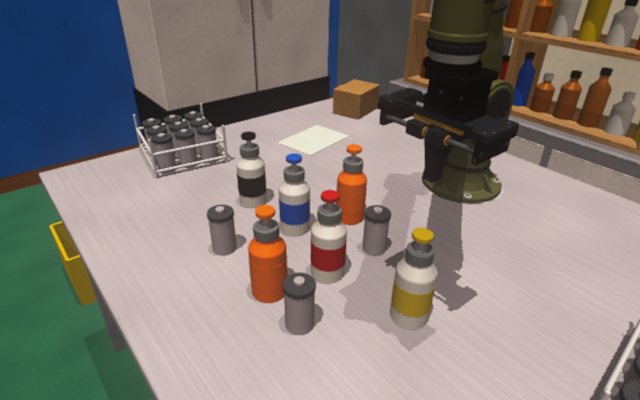

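Wrist view: the closed fingertips are over the yellow top (320,202), and the red top is at (562,147). I cross-check the yellow and red points with this view.

```bash
python3 - <<'E'
from h import *
import pickle
w,t=pickle.load(open("im1.pkl","rb"))
hsv=cv2.cvtColor(w["img"],cv2.COLOR_BGR2HSV).astype(int)
h=(hsv[...,0]+20)%180-20
for n,a,b,(x0,x1,y0,y1) in (("yellow",20,35,(295,345,178,225)),("red",-8,6,(532,592,122,172))):
    m=((h>=a)&(h<=b)&(hsv[...,1]>120)&(hsv[...,2]>120));z=np.zeros_like(m);z[y0:y1,x0:x1]=1;m&=z
    k,l,st,ce=cv2.connectedComponentsWithStats(m.astype(np.uint8));i=1+np.argmax(st[1:,4])
    print(n,st[i],ce[i].round(1),plane(w,ce[i],.195).round(4))
print(proj(w,[.5148,.2521,.2974]))
E
```

```text
yellow [ 298  183   43   39 1325] [318.5 201.9] [0.5151 0.2544 0.195 ]
red [ 543  125   46   45 1575] [565.2 147.4] [0.5581 0.0654 0.195 ]
[321.87092808 258.2842229 ]
```

The views agree to about 1 mm. I descend to about 10 mm above the yellow top, then slowly onto it.

Call:
{"method": "drive_tool", "body": {"rows": [[[-0.007, 0, 0.08, 0, 255], [-0.007, 0, 0.16, 0, 255], [-0.007, 0, 0.24, 0, 255], [-0.007, 0, 0.29, 0, 255], [-0.007, 0, 0.305, 0, 255], [-0.007, 0, 0.305, 0, 255]]]}}

```text
time: 5.38
position: [0.5141, 0.2566, 0.2204]
tool_rot: [-2.222, 2.22, -0.0]
ft_force: [-0.6, 0.3, -0.7]
grip_width: 0.008
```

```bash
python3 st.py; python3 - <<'E'
from h import *
from bench import ctrl
t=ctrl.get_image("scene")
cv2.imwrite("pics/t2.png",cv2.resize(t["img"][150:350,320:520],None,fx=3,fy=3))
E
```

```text
5.375 [0.5141 0.2566 0.2204] [-0.57  0.27 -0.66] [ 0.06  0.01 -0.05] 0.008071675200752006
R [[0.001, -1.0, 0.0], [-1.0, -0.001, 0.0], [-0.0, -0.0, -1.0]] q [ 0.13  0.24 -0.74  1.65  0.17  1.32 -2.21]
yellow [ 0.0085  0.0004 -0.    ]
red [ 0.6363 -0.1457  0.    ]
blue [ 1.2135e+00 -8.5000e-03 -1.0000e-04]
```

View pics/t2.png

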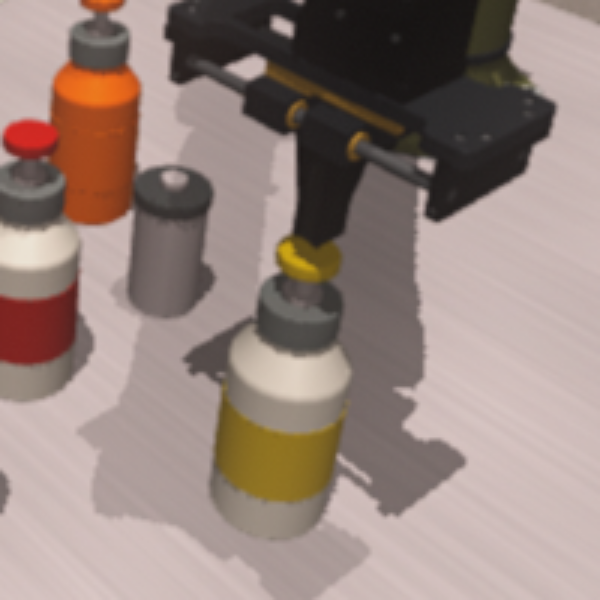

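Call:
{"method": "drive_tool", "body": {"rows": [[[0.004, 0, 0.01, 0, 255], [0.008, 0, 0.02, 0, 255], [0.008, 0, 0.028, 0, 255], [0.008, 0, 0.034, 0, 255], [0.008, 0, 0.04, 0, 255], [0.008, 0, 0.046, 0, 255], [0.008, 0, 0.052, 0, 255], [0.008, 0, 0.058, 0, 255], [0.008, 0, 0.064, 0, 255], [0.008, 0, 0.07, 0, 255], [0.008, 0, 0.076, 0, 255], [0.008, 0, 0.08, 0, 255], [0.008, 0, 0.08, 0, 255]]]}}

```text
time: 7.05
position: [0.5139, 0.2543, 0.1963]
tool_rot: [-2.223, 2.22, -0.0]
ft_force: [-1.2, -0.9, 3.8]
grip_width: 0.002
```

Call:
{"method": "drive_tool", "body": {"rows": [[[0, 0, 0.004, 0, 255], [0, 0, 0.008, 0, 255], [0, 0, 0.012, 0, 255], [0, 0, 0.015, 0, 255], [0, 0, 0.015, 0, 255], [0, 0, 0.015, 0, 255]]]}}

```text
time: 7.8
position: [0.5143, 0.2546, 0.1931]
tool_rot: [-2.222, 2.219, -0.002]
ft_force: [-2.1, -1.5, 11.0]
grip_width: 0.004
```

```bash
python3 st.py|head -1
```

```text
7.8 [0.5143 0.2546 0.1931] [-2.09 -1.48 10.95] [-0.27  0.64  0.  ] 0.003613233927905974
```

11 N means the plunger is at its stop with about 3.5 mm of cushion compressed. I lift straight up, then go over to red at a safe height.

Call:
{"method": "drive_tool", "body": {"rows": [[[0, 0, -0.02, 0, 255], [0, 0, -0.07, 0, 255], [0, 0, -0.16, 0, 255], [0, 0, -0.24, 0, 255], [0.1, -0.02, -0.24, 0, 255], [0.22, -0.05, -0.24, 0, 255], [0.34, -0.08, -0.24, 0, 255], [0.46, -0.11, -0.24, 0, 255], [0.56, -0.135, -0.24, 0, 255], [0.61, -0.145, -0.24, 0, 255], [0.628, -0.146, -0.24, 0, 255], [0.628, -0.146, -0.24, 0, 255], [0.628, -0.146, -0.24, 0, 255]]]}}

```text
time: 9.43
position: [0.5576, 0.0675, 0.2636]
tool_rot: [-2.225, 2.217, 0.0]
ft_force: [0.1, 0.9, 0.4]
grip_width: 0.007
```

```bash
python3 st.py; python3 - <<'E'
from h import *
from bench import ctrl
import pickle
t=ctrl.get_image("scene");pickle.dump(t,open("s3.pkl","wb"))
cv2.imwrite("pics/t3.png",cv2.resize(t["img"][120:350,200:460],None,fx=3,fy=2.5))
E
```

```text
9.425 [0.5576 0.0675 0.2636] [0.1  0.93 0.42] [ 0.02  0.04 -0.  ] 0.006709874670441984
R [[0.004, -1.0, 0.0], [-1.0, -0.004, 0.0], [-0.0, -0.0, -1.0]] q [ 0.39  0.17 -0.63  1.62  0.1   1.39 -1.81]
yellow [-6.221e-01  1.430e-01  3.000e-04]
red [ 0.0061 -0.0014 -0.    ]
blue [ 5.830e-01  1.373e-01 -3.000e-04]
```

View pics/t3.png

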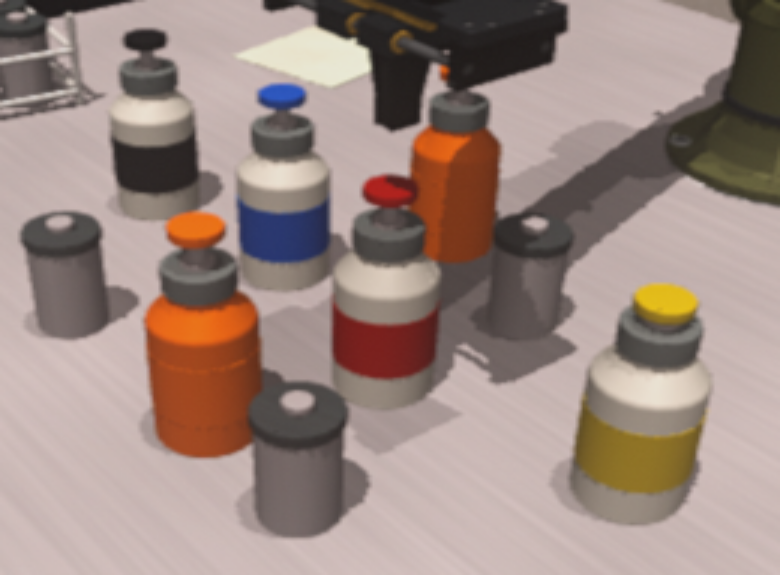

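The yellow plunger is down (crop 665,302), its bottle unmoved, and the fingertips are above red. Next I press red.

Call:
{"method": "drive_tool", "body": {"rows": [[[0.003, 0, 0.05, 0, 255], [0.003, 0, 0.1, 0, 255], [0.003, 0, 0.14, 0, 255], [0.003, 0, 0.155, 0, 255], [0.003, 0, 0.163, 0, 255], [0.003, 0, 0.17, 0, 255], [0.003, 0, 0.176, 0, 255], [0.003, 0, 0.182, 0, 255], [0.003, 0, 0.188, 0, 255], [0.003, 0, 0.194, 0, 255], [0.003, 0, 0.2, 0, 255], [0.003, 0, 0.206, 0, 255], [0.003, 0, 0.212, 0, 255], [0.003, 0, 0.218, 0, 255], [0.003, 0, 0.223, 0, 255], [0.003, 0, 0.223, 0, 255]]]}}

```text
time: 11.48
position: [0.558, 0.065, 0.1965]
tool_rot: [-2.223, 2.22, -0.0]
ft_force: [1.2, 1.0, 1.0]
grip_width: 0.004
```

Call:
{"method": "drive_tool", "body": {"rows": [[[0, 0, 0.004, 0, 255], [0, 0, 0.008, 0, 255], [0, 0, 0.012, 0, 255], [0, 0, 0.015, 0, 255], [0, 0, 0.015, 0, 255], [0, 0, 0.015, 0, 255]]]}}

```text
time: 12.22
position: [0.5581, 0.0651, 0.1935]
tool_rot: [-2.223, 2.22, -0.002]
ft_force: [-2.8, -0.4, 8.6]
grip_width: 0.005
```

```bash
python3 st.py|head -1
```

```text
12.225 [0.5581 0.0651 0.1935] [-2.85 -0.41  8.62] [-0.04  0.49  0.01] 0.00480382479822473
```

Call:
{"method": "drive_tool", "body": {"rows": [[[0, 0, 0.003, 0, 255], [0, 0, 0.005, 0, 255], [0, 0, 0.005, 0, 255], [0, 0, 0.005, 0, 255]]]}}

```text
time: 12.72
position: [0.5583, 0.0651, 0.1925]
tool_rot: [-2.222, 2.22, -0.002]
ft_force: [-3.0, -0.3, 11.0]
grip_width: 0.006
```

Red is at its stop at 11 N, about 3.5 mm into the cushion. I lift and go over to blue: dx 0.577, dy +0.137.

Call:
{"method": "drive_tool", "body": {"rows": [[[0, 0, -0.02, 0, 255], [0, 0, -0.07, 0, 255], [0, 0, -0.16, 0, 255], [0, 0, -0.24, 0, 255], [0.1, 0.02, -0.24, 0, 255], [0.22, 0.05, -0.24, 0, 255], [0.34, 0.08, -0.24, 0, 255], [0.45, 0.11, -0.24, 0, 255], [0.54, 0.13, -0.24, 0, 255], [0.57, 0.137, -0.24, 0, 255], [0.576, 0.137, -0.24, 0, 255], [0.576, 0.137, -0.24, 0, 255], [0.576, 0.137, -0.24, 0, 255]]]}}

```text
time: 14.35
position: [0.5173, -0.1065, 0.2627]
tool_rot: [-2.225, 2.218, 0.0]
ft_force: [0.9, 0.4, -0.5]
grip_width: 0.007
```

```bash
python3 st.py; python3 - <<'E'
from h import *
from bench import ctrl
t=ctrl.get_image("scene");w=ctrl.get_image("wrist")
cv2.imwrite("pics/t4.png",cv2.resize(t["img"][120:350,200:460],None,fx=3,fy=2.5))
cv2.imwrite("pics/w4.png",w["img"])
hsv=cv2.cvtColor(w["img"],cv2.COLOR_BGR2HSV).astype(int)
m=((hsv[...,0]>=105)&(hsv[...,0]<=130)&(hsv[...,1]>130)&(hsv[...,2]>120)).astype(np.uint8)
k,l,st,ce=cv2.connectedComponentsWithStats(m)
for i in range(1,k):
    if st[i,4]>150: print(st[i],ce[i].round(1),plane(w,ce[i],.195).round(4))
E
```

```text
14.35 [ 0.5173 -0.1065  0.2627] [ 0.94  0.36 -0.47] [ 0.03  0.06 -0.01] 0.007462181015556722
R [[0.003, -1.0, 0.0], [-1.0, -0.003, 0.0], [-0.0, -0.0, -1.0]] q [ 0.62  0.07 -0.49  1.7   0.03  1.38 -1.44]
yellow [-1.2018e+00  6.9000e-03  3.0000e-04]
red [-5.736e-01 -1.377e-01  2.000e-04]
blue [ 0.0033  0.0009 -0.    ]
[ 299  199   51   35 1129] [325.3 214.7] [ 0.523 -0.109  0.195]
```

View pics/t4.png

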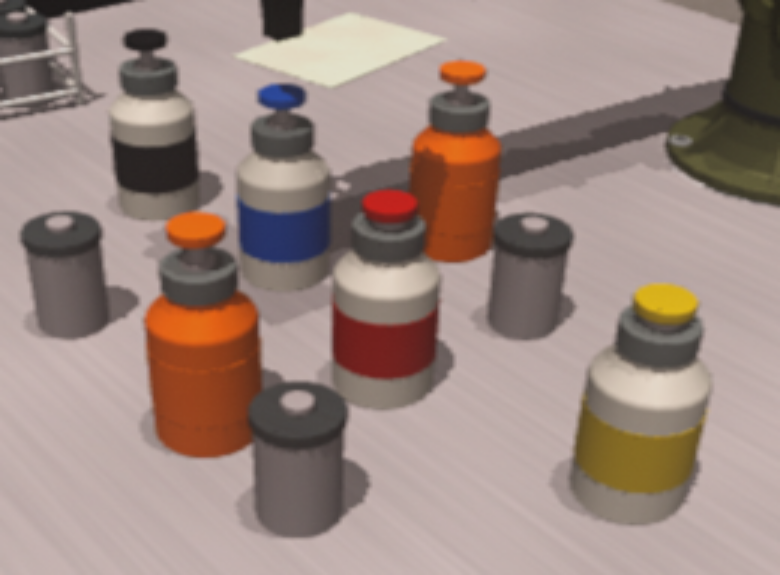

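View pics/w4.png

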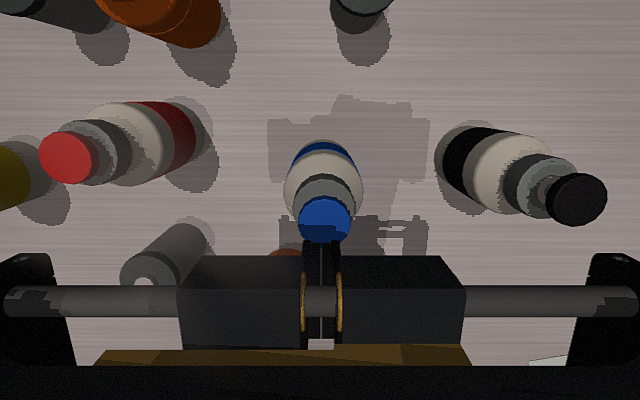

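Red is down (crop 390,207). The wrist view shows the blue top at (324,220), with its lower part in shadow and clipped from the mask; y is about −0.109, matching the earlier −0.108. Black is still up at (575,198). Next I press blue.

Call:
{"method": "drive_tool", "body": {"rows": [[[0.004, 0.001, 0.05, 0, 255], [0.006, 0.001, 0.1, 0, 255], [0.006, 0.001, 0.14, 0, 255], [0.006, 0.001, 0.155, 0, 255], [0.006, 0.001, 0.163, 0, 255], [0.006, 0.001, 0.17, 0, 255], [0.006, 0.001, 0.176, 0, 255], [0.006, 0.001, 0.182, 0, 255], [0.006, 0.001, 0.188, 0, 255], [0.006, 0.001, 0.194, 0, 255], [0.006, 0.001, 0.2, 0, 255], [0.006, 0.001, 0.206, 0, 255], [0.006, 0.001, 0.212, 0, 255], [0.006, 0.001, 0.218, 0, 255], [0.006, 0.001, 0.223, 0, 255], [0.006, 0.001, 0.223, 0, 255]]]}}

```text
time: 16.45
position: [0.5169, -0.1097, 0.196]
tool_rot: [-2.223, 2.22, -0.001]
ft_force: [-0.2, -0.3, 4.8]
grip_width: 0.004
```

Call:
{"method": "drive_tool", "body": {"rows": [[[0, 0, 0.004, 0, 255], [0, 0, 0.008, 0, 255], [0, 0, 0.012, 0, 255], [0, 0, 0.016, 0, 255], [0, 0, 0.016, 0, 255], [0, 0, 0.016, 0, 255]]]}}

```text
time: 17.2
position: [0.5171, -0.1097, 0.1926]
tool_rot: [-2.223, 2.22, -0.002]
ft_force: [-3.1, -0.4, 11.5]
grip_width: 0.004
```

Blue is at its stop at 11.5 N. I lift well clear.

Call:
{"method": "drive_tool", "body": {"rows": [[[0, 0, -0.02, 0, 255], [0, 0, -0.07, 0, 255], [0, 0, -0.16, 0, 255], [0, 0, -0.28, 0, 255], [0, 0, -0.4, 0, 255], [0, 0, -0.5, 0, 255], [0, 0, -0.55, 0, 255], [0, 0, -0.55, 0, 255], [0, 0, -0.55, 0, 255]]]}}

```text
time: 18.32
position: [0.5161, -0.1096, 0.3544]
tool_rot: [2.222, -2.219, -0.003]
ft_force: [0.6, 0.2, -0.0]
grip_width: 0.005
```

```bash
python3 st.py|head -1; python3 - <<'E'
from h import *
from bench import ctrl
import pickle
d=pickle.load(open("im0.pkl","rb"))
t=ctrl.get_image("scene")
cv2.imwrite("pics/t5.png",cv2.resize(t["img"][120:350,200:460],None,fx=3,fy=2.5))
rng={"yellow":((20,35),130,(422,237)),"red":((-8,6),130,(330,200)),"blue":((105,130),130,(294,162))}
for n,((a,b),sm,c) in rng.items():
  o=[]
  for r in (d["scene"],t):
    hsv=cv2.cvtColor(r["img"],cv2.COLOR_BGR2HSV).astype(int);h=(hsv[...,0]+20)%180-20
    m=(h>=a)&(h<=b)&(hsv[...,1]>sm)&(hsv[...,2]>60)
    w=np.zeros_like(m);w[c[1]-14:c[1]+15,c[0]-16:c[0]+16]=1
    k,l,st,ce=cv2.connectedComponentsWithStats((m&w).astype(np.uint8));o.append(ce[1+np.argmax(st[1:,4])])
  X={"yellow":(.514,.254),"red":(.558,.066),"blue":(.517,-.108)}[n]
  e=proj(t,[*X,.182])-proj(t,[*X,.196])
  print(n,"moved px",(o[1]-o[0]).round(1),"expected 14mm",e.round(1))
# overall difference outside plungers (bottle bodies)
diff=np.abs(t["img"].astype(int)-d["scene"]["img"]).max(2)[140:345,200:450]
cv2.imwrite("pics/diff5.png",cv2.resize(np.clip(diff*2,0,255).astype(np.uint8),None,fx=3,fy=2.8))
E
```

```text
18.325 [ 0.5161 -0.1096  0.3544] [ 0.62  0.15 -0.02] [-0.01  0.02 -0.03] 0.004956288071047518
yellow moved px [-1.   5.9] expected 14mm [-1.2  6.7]
red moved px [-0.3  6. ] expected 14mm [-0.2  6.3]
blue moved px [0.  5.1] expected 14mm [0.1 5.7]
```

View pics/t5.png

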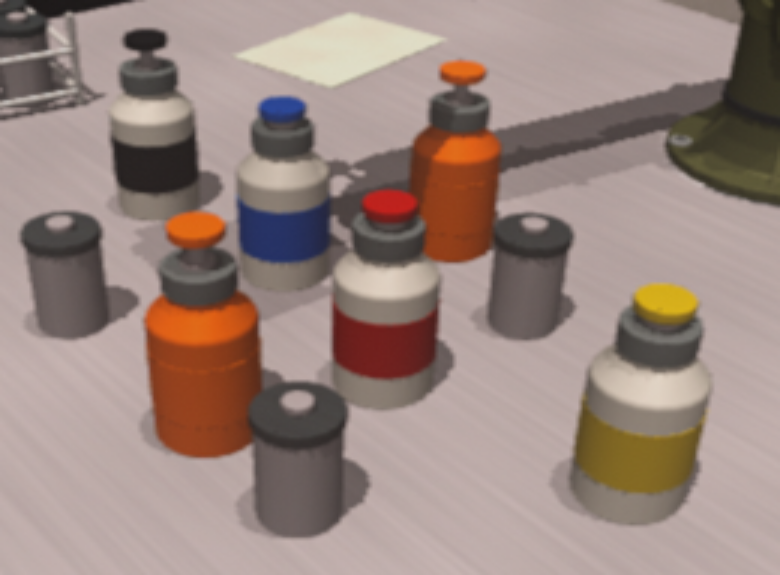

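View pics/diff5.png

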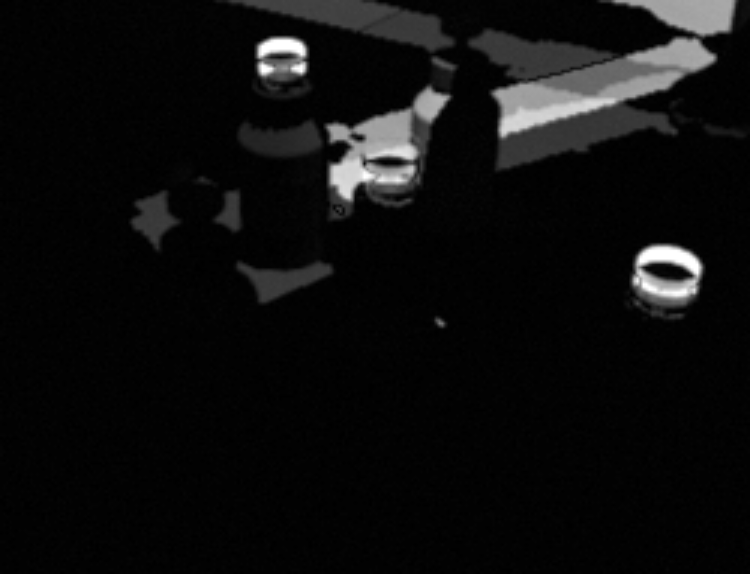

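All three plungers are down, with shifts of 5.1–6.0 px that fit 12–14 mm of travel from starts up to 2 mm down. The difference image shows only the plungers and shadows changed, and black is up. I hand in the job.

```bash
python3 -c "
from bench import ctrl
print(ctrl.close_job())"
```

```text
the job is handed in; nothing more can be done
None
```

I pushed the yellow, then the red, then the blue plunger down to its stop with the closed fingertips, and handed the job in at about 18 s of the 48 s allowed. Each final press read about 11 N, well above the 3 N plunger friction and the 4 N at which the cushion starts to give. The tool then lifted clear, with its TCP at a height of 0.354 m and about 0 N on the wrist.

**Last checks:**
- **Plungers:** in the scene camera the three tops moved down 5.9, 6.0 and 5.1 px. A full 14 mm would be 6.7, 6.3 and 5.7 px. The small shortfall fits plungers that started up to 2 mm down.
- **Everything else:** before-and-after images show no change in that camera's view of the bottles and pots except the three plungers and the arm's shadow. The black plunger is still up, and the orange look-alikes and the pots are where they were.
- **Readings that disagreed:** the wrist camera put the blue top's x about 6 mm off because a shadow clipped it, so I used the scene and top cameras for x. Red read only 8.6 N at first, so I pressed about 1 mm further to reach 11 N.

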